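# Unlock the cork tote and tilt it to its picking corner

### The job

The small tote of cork plugs is locked in its transport cradle. Slide the lock knob all the way to its open end stop, lift the tote out by its handle without spilling, and tilt it until all three corks have slid together into its cut-down picking corner, so that I can pick them out there. Finish holding the tote like that, still and well clear of the cradle and table, with that corner lowest; do not put it down or let go, and leave the other things on the table undisturbed.

Things in the scene. Friction and masses are not known exactly. Their poses are not given: they have to be found in the camera images.
- cradle: Fixed aluminium transport cradle: plate with its top 10 mm above the table, 16 mm high steel angles round the tote's corners. Origin: on the table under the middle of the tote's seat, z up. The plate spans x -118 to +68 mm, y -95 to +95 mm; its own -x side faces the robot and carries the slide lock, which runs along y.
- transport_lock (a joint): Slide of the transport lock, m along the cradle's +y: 0 = locked (a steel tongue lies over a lug at the foot of the tote's -x wall), 0.042 = open end stop. The tongue clears the lug only beyond 0.026. Friction about 2.5 N, no spring: it stays where it is left.
- lock_knob (a point): Middle of the ribbed black lock knob (moves with the slide), an upright block 18 mm (cradle x) x 22 mm (cradle y) x 34 mm high; its top is 17 mm above this point and 62 mm above the table. The carriage below it has its top 28 mm above the table and reaches 25 mm to either side along y.
- tote: Loose grey tote, 112 (own x) x 158 (y) mm, walls 3 mm thick, 42 high, floor 4; 0.26 kg with corks. Origin: centre of underside; axes as the cradle's, 2 mm play in it. At the picking corner (-x, -y: near right seen from the robot) both walls are cut down to 26 mm. Smooth inside: tilted straight towards the corner, corks start to slide at 10 to 17 degrees and run along a wall into it by about 30.
- tote_handle (a point): Middle of the tote's handle grip, 84 mm above its underside: a black bar along the tote's y, 80 mm long, 16 mm wide (x) and 18 mm high, fixed rigidly by a steel strap arch that stands on the middles of the two short walls (y = -82 and +82 mm).
- pick_corner (a point): The inside corner of the tote's floor at the picking corner, at (-53, -76, 4) mm in the tote's frame.
- cork_a: Loose brown cork plug lying in the tote, 28 mm long (own y) and 15 mm thick, 12 g. Origin: centre of its underside as it lay at the start.
- cork_b: Loose brown cork plug lying in the tote, 28 mm long (own y) and 15 mm thick, 12 g. Origin: centre of its underside as it lay at the start.
- cork_c: Loose brown cork plug lying in the tote, 28 mm long (own y) and 15 mm thick, 12 g. Origin: centre of its underside as it lay at the start.
- tweezers: Bystander: loose steel tweezers, 121 mm long, lying on the table along the left side of the cradle. Origin: centre of the underside.
- flask_left: Bystander: small square white flask, 50 x 43 x 87 mm, standing on the table left of the cradle. Origin: centre of the underside.
- flask_right: Bystander: a second square white flask, 50 x 43 x 87 mm. Origin: centre of the underside.
- beaker: Bystander: empty glass beaker, 57 mm wide and 66 mm high. Origin: centre of the underside.
- jar: Bystander: amber jar with white cap, 45 mm wide and 55 mm high. Origin: centre of the underside.

How it is judged:
On the way, in this order (a step that is already met when the one before it is completed fails the run):
1. the transport lock is at its open end stop while the tote still stands in the cradle (value of joint transport_lock above 0.038 m and distance of tote from where it was at the start of the episode below 0.012 m), for 0.2 s.
2. the tote has been lifted out of the cradle (height (world z) of tote above 0.06 m and contact force between tote and cradle below 0.1 N), for 0.2 s.
At the end, for the whole second after the job is handed in: Lock open (within 5 mm of its stop); tote held still in the fingers, off the cradle, its picking corner 50 mm or more above the table; both floor edges slope down to that corner by 9 degrees or more, lean at most 50 degrees; all three corks within 80 mm of that corner (value of joint transport_lock above 0.037 m and distance between each of cork_a, cork_b, cork_c and pick_corner below 0.08 m and angle between tote's own x axis and vertical below 1.41 rad and angle between tote's own y axis and vertical below 1.41 rad and angle between tote's own z axis and vertical below 0.9 rad and height (world z) of pick_corner above 0.05 m and contact force between tote and cradle below 0.1 N and contact force between the fingers and tote above 1 N and linear speed of tote below 0.03 m/s and angular speed of tote below 0.2 rad/s); the arm keeps its last pose, push and grip.
It fails at once if a cork is spilled out of the tote (distance between any of cork_a, cork_b, cork_c and tote above 0.125 m).
It fails at once if a bystander (tweezers, flask, beaker or jar) is pushed away or knocked over (distance of any of tweezers, flask_left, flask_right, beaker, jar from where it was at the start of the episode above 0.02 m or angle between any of flask_left, flask_right, beaker, jar's own z axis and vertical above 0.5 rad).
It also fails if it takes over 48 s, if anything falls off the work surface, if the arm or the gripper's body presses on something with over 40 N, if the wrist force passes 120 N, or if a joint passes its speed limit or range.

### The arm

A 7-joint arm with a two-finger parallel gripper is mounted at the origin on a cart in front of the work surface, level with it; the furniture and walls round the work are solid. World frame = base frame: x ahead of the robot, y to its left, z up, the work surface at z = 0. Lengths are in m, angles in rad, forces in N, time in s.
With the tool pointing down it reaches from about 0.425 to 0.95 m from the base axis. Payload 16.7 kg.
Tool frame: the origin (TCP) lies midway between the tips of the shut fingers; the grasp point (between the pads) lies 19 mm behind it (bot.grip_point_offset is the distance from the TCP to the grasp point, in m); y points along the fingers, z is the direction in which the jaws open and shut, and the axes are right-handed (so a half turn about y gives the same grasp; the last joint's range is limited). The gripper opens to 94 mm and grips with 3 to 60 N. Pads are 16 mm wide; open, the fingers measure 119 mm over their backs; the gripper's body (75 mm by 177 mm) begins 78 mm behind the grasp point.
Start: joints at [-1.478, 0.426, 0.074, 1.606, -0.034, 1.111, -0.067], TCP at [0.162, 0.655, 0.205] pointing down, gripper open.
Joint ranges: [-2.85, 2.85], [-0.5, 2.14], [-1.23, 1.37], [0.21, 2.46], [-1.02, 4.16], [0.16, 2.05], [-2.73, 2.73]. Speed limits (rad/s): [1.89, 1.89, 2.39, 2.39, 3.01, 3.01, 3.01].

### API

Orientations are given as a 3x3 rotation matrix whose columns are the frame's x, y, z axes.
In Python, from cell import bot gives the robot as it stands. The module is installed in compiled form; this text tells all that it offers.
- The arm moves only by the tool jog_arm, never from a script. Its argument "moves" is text: rows parted by semicolons, each of 6 numbers parted by spaces: the shift along the tool's x, y, z in m, then the turn, a rotation vector about the tool's x, y, z in degrees. In form: dx dy dz rx ry rz; .... A call has exactly 5 rows; each row is the pose to reach, as a shift and turn from the pose commanded when the call began, along the tool's axes at that moment; what a row does not reach only later rows make up. A row lasts 1/12 s, in which the tool goes at most 41.7 mm and 7.16 degrees, less where a joint would pass 70% of its speed; a pose out of reach is approached as far as the arm can. A call with a gripper value outside its range is refused whole. "grip" is the opening, from 0 (shut) to 1 (fully open), set as the call begins (left out, the last holds). The fingers move at their own pace and stop on an object; "grip_force" is the grip in N (left out, the last holds). Time passes only in rows, so rows that repeat a pose let the fingers close, or fill a call up. It gives the time, the measured TCP pose, the force and the opening at its end, in the units of the state.
- bot.observe(): the state, without advancing time (a new reading comes with each control period).
- bot.snapshot(name): name is "scene" or "top"; returns (picture, depth): 480x640x3 uint8, red, green, blue; 480x640 float32, m along the optical axis (not along the pixel's ray), 0 where there is no reading.
- bot.camera_params(name): a dict with "K" (3x3 intrinsics, pixels), "pose" (4x4, takes a point from camera to world coordinates). Camera axes: x right, y down, z forward; pixel columns grow to the right and rows downward; lengths in m; the calibration is good to about 2 mm. A picture is of the moment at which its call begins. camera_params takes no time and is no camera call.
- bot.hand_in(): hands the job in, once; it reports no verdict.
Trained networks look in the newest picture that a camera, given by its name, has taken for a name from the list of things; names that differ only in an ending like _2 or _b are one class to them, and where a whole thing is asked for, a point or a joint stands for the part that bears it (a point fixed in the world has none). Each returns a list of dicts, best first, with "p" (0 to 1); they miss things now and then, are a little off and sometimes report something else, mostly with a low value. They report only what shows in the picture. A call takes as long as a camera call.
- bot.regions_of(label, camera): "mask" (480x640 bool, what is visible of it) and "extent" ([left, top, right, bottom] in pixels, round what is visible of it).
The state is a dict: "time": time; "qpos": joint angles; "dq": joint speeds; "tau": joint torques, N m; "tool_pos": TCP position; "eef_rot": TCP orientation; "ft_force": force on the tool from outside, world axes, zero at the start; "ft_torque": the same for the moment, N m; "gripper_width": finger opening in m.
Only numpy, scipy, OpenCV 4.12 (cv2) and the standard library are available. Lean on these libraries where they do the work, as an engineer would, in place of code of your own. Each camera call takes 0.05 s, during which the arm holds its last target. There are 200 camera calls.

## Working session

There is one attempt and no reset: what is moved stays moved. The work goes in short steps, Python scripts to look and compute and a tool call to move; the robot and the scene stay as the last step left them, time stands still between calls to the robot, and variables do not carry over. Pictures are saved under pics/ and viewed, about 8 in all and at most 12, crops included, and the job is handed in when it is done.

Besides the shell and the picture viewer there is one more tool, called after "Call:" as name(argument=value, ...) on one line, values as JSON. jog_arm: Moves the arm, as the interface text tells. Its arguments: {"type":"object","properties":{"moves":{"type":"string"},"grip":{"type":"number"},"grip_force":{"type":"number"}},"required":["moves"]}

```bash
mkdir -p pics; cat > h.py <<'E'
import numpy as np, cv2
from cell import bot
def world(cam,depth,mask=None):
    P=bot.camera_params(cam);K=P["K"];T=np.array(P["pose"])
    v,u=np.nonzero((depth>0)&(mask if mask is not None else True))
    d=depth[v,u];c=np.stack([(u-K[0][2])/K[0][0]*d,(v-K[1][2])/K[1][1]*d,d])
    return (T[:3,:3]@c).T+T[:3,3],u,v
E
python3 - <<'E'
from h import *
np.set_printoptions(precision=3,suppress=True)
s=bot.observe();print(s)
ims=[]
for c in("scene","top"):
    im,d=bot.snapshot(c);cv2.imwrite(f"pics/{c}0.png",im[...,::-1]);np.save(f"{c}0.npy",d)
    print(c,bot.camera_params(c))
    for l in("cradle","lock_knob","tote_handle","tote","cork_a","tweezers","flask_left","beaker","jar"):
        for r in bot.regions_of(l,c)[:3]:
            w,_,_=world(c,d,r["mask"])
            if len(w):print(l,round(r["p"],2),r["extent"],np.median(w,0),w.min(0),w.max(0))
E
```

```text
{'time': 0.0, 'qpos': array([-1.479,  0.427,  0.074,  1.607, -0.034,  1.111, -0.067]), 'dq': array([ 0.002, -0.   ,  0.001,  0.   ,  0.001,  0.001, -0.   ]), 'tau': array([  0.001, -93.582,   3.667, -45.416,  -0.049,   0.02 ,   0.   ]), 'tool_pos': array([0.162, 0.655, 0.205]), 'eef_rot': array([[ 0.971, -0.   ,  0.239],
       [-0.239, -0.001,  0.971],
       [ 0.   , -1.   , -0.001]]), 'ft_force': array([ 0.529,  0.381, -0.138]), 'ft_torque': array([-0.013,  0.03 , -0.014]), 'gripper_width': 0.09417544675332733}
scene {'K': array([[620.672,   0.   , 331.231],
       [  0.   , 620.672, 228.739],
       [  0.   ,   0.   ,   1.   ]]), 'pose': array([[-0.174, -0.436,  0.883, -0.348],
       [-0.985,  0.082, -0.153,  0.359],
       [-0.006, -0.896, -0.443,  0.551],
       [ 0.   ,  0.   ,  0.   ,  1.   ]])}
cradle 0.95 [373.3, 245.2, 525.2, 303.3] [0.493 0.    0.012] [ 0.441 -0.118 -0.   ] [0.644 0.113 0.063]
cradle 0.56 [449.9, 250.1, 486.1, 278.9] [ 0.49  -0.015  0.03 ] [ 0.475 -0.065  0.012] [0.585 0.008 0.063]
lock_knob 0.78 [450.6, 250.2, 485.2, 278.9] [ 0.49  -0.014  0.031] [ 0.47
[... 1723 characters left out ...]
.8, 446.4, 279.3] [0.586 0.001 0.015] [ 0.509 -0.101 -0.003] [0.671 0.099 0.106]
cork_a 0.67 [374.0, 256.2, 389.8, 264.9] [0.545 0.044 0.027] [0.537 0.03  0.014] [0.554 0.057 0.032]
cork_a 0.39 [375.1, 233.8, 385.6, 240.3] [0.589 0.046 0.027] [0.577 0.036 0.021] [0.597 0.06  0.096]
flask_left 0.85 [176.3, 254.6, 209.4, 279.5] [0.536 0.422 0.053] [ 0.513  0.406 -0.003] [0.562 0.478 0.091]
flask_left 0.29 [355.0, 197.8, 450.3, 281.0] [0.586 0.001 0.015] [ 0.507 -0.102 -0.003] [0.671 0.099 0.106]
beaker 0.83 [216.4, 188.7, 251.3, 222.0] [0.662 0.349 0.02 ] [ 0.632  0.315 -0.003] [0.687 0.386 0.07 ]
jar 0.97 [220.7, 242.8, 247.5, 268.9] [0.555 0.339 0.054] [0.534 0.321 0.001] [0.577 0.367 0.058]
```

```bash
python3 - <<'E'
from h import *
np.set_printoptions(precision=4,suppress=True)
for c in("top","scene"):
    d=np.load(c+"0.npy");w,u,v=world(c,d)
    def box(n,z0,z1,xr,yr):
        m=(w[:,2]>z0)&(w[:,2]<z1)&(w[:,0]>xr[0])&(w[:,0]<xr[1])&(w[:,1]>yr[0])&(w[:,1]<yr[1])
        p=w[m]
        if len(p)<8:return
        r=cv2.minAreaRect((p[:,:2]*1000).astype(np.float32));print(c,n,len(p),np.median(p[:,2]),r,p.min(0),p.max(0))
    box("knobtop",.056,.07,(.44,.53),(-.12,.1))
    box("handletop",.095,.115,(.5,.7),(-.15,.15))
    box("carriage",.023,.033,(.44,.51),(-.12,.1))
    box("plate",.006,.014,(.42,.7),(-.15,.15))
    box("tall",.07,.4,(.4,.8),(-.3,.3))
a=cv2.imread("pics/top0.png")[180:330,300:500];b=cv2.imread("pics/scene0.png")[190:310,340:540]
a=cv2.resize(a,(800,600),interpolation=2)
cv2.imwrite("pics/topc.png",a);cv2.imwrite("pics/full.png",np.vstack([cv2.resize(cv2.imread("pics/scene0.png"),(400,300)),cv2.resize(b,(400,240))]))
E
```

```text
top knobtop 126 0.06030408444862734 ((514.8499755859375, 17.69747543334961), (107.12757873535156, 33.648162841796875), 73.81118774414062) [ 0.4882 -0.032   0.056 ] [0.529  0.0696 0.0638]
top handletop 549 0.10070088667546018 ((585.7583618164062, 6.399681091308594), (15.858606338500977, 160.48667907714844), 17.225711822509766) [ 0.5566 -0.0718  0.095 ] [0.6151 0.0844 0.1062]
top carriage 275 0.027535247781950156 ((487.14031982421875, 2.9753189086914062), (45.41301345825195, 130.26425170898438), 0.6490553617477417) [ 0.464  -0.0621  0.0231] [0.51   0.0684 0.0321]
top plate 4004 0.010896020982878396 ((567.9293823242188, -21.734222412109375), (185.68505859375, 322.05255126953125), 17.343523025512695) [ 0.4466 -0.15    0.006 ] [0.6995 0.1425 0.014 ]
top tall 5411 0.29999907830235006 ((674.174560546875, 113.40036010742188), (379.3597412109375, 144.1024627685547), 50.71603775024414) [ 0.5549 -0.074   0.0706] [0.8    0.2695 0.3543]
scene knobtop 124 0.06011535343096508 ((512.003662109375, 15.868888854980469), (107.6296615600586, 37.58250045776367), 73.50867462158203) [ 0.4842 -0.0341  0.056 ] [0.5248 0.0709 0.0633]
scene handletop 455 0.09888564586578452 ((583.2083740234375, 4.933372497558594), (21.31747817993164, 160.05026245117188), 15.926970481872559) [ 0.5513 -0.0714  0.095 ] [0.6134 0.0824 0.1053]
scene carriage 451 0.027483579931715907 ((485.13330078125, 3.7208900451660156), (131.22703552246094, 49.570648193359375), 89.99473571777344) [ 0.4604 -0.0619  0.0231] [0.5099 0.0693 0.0328]
scene plate 2286 0.01029065961007225 ((562.7386474609375, -21.949142456054688), (187.35874938964844, 321.4988098144531), 16.929277420043945) [ 0.4412 -0.15    0.006 ] [0.6987 0.1432 0.014 ]
scene tall 4608 0.23384490440164662 ((675.150390625, 115.31576538085938), (390.06256103515625, 148.2462615966797), 50.52104187011719) [ 0.5499 -0.0766  0.0701] [0.8    0.269  0.3532]
```

View pics/topc.png

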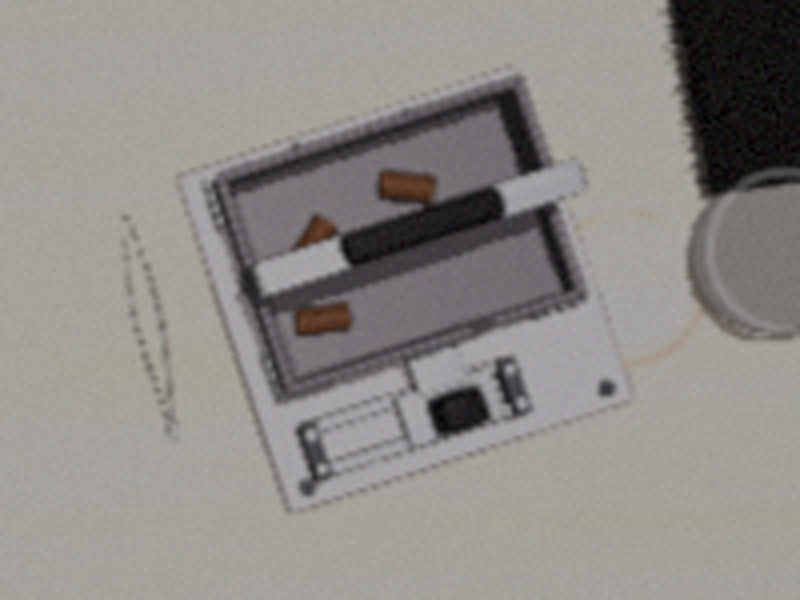

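View pics/full.png

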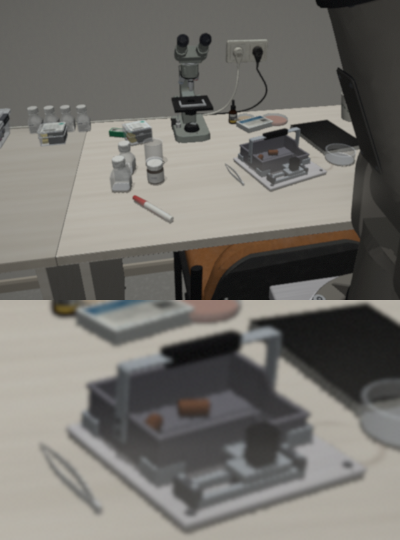

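```bash
python3 - <<'E'
from h import *
np.set_printoptions(precision=4,suppress=True)
a=np.radians(17.1);R=np.array([[np.cos(a),-np.sin(a)],[np.sin(a),np.cos(a)]])
for c in("top","scene"):
    d=np.load(c+"0.npy");w,u,v=world(c,d)
    m=(w[:,2]>.09)&(w[:,2]<.115)&(abs(w[:,0]-.585)<.035)&(abs(w[:,1])<.09)
    hc=np.array(cv2.minAreaRect((w[m,:2]*1000).astype(np.float32))[0])/1000
    q=(w[:,:2]-hc)@R
    k=(w[:,2]>.052)&(w[:,2]<.068)&(q[:,0]<-.06)&(q[:,0]>-.13)&(abs(q[:,1])<.08)
    print(c,hc,"knob cradle frame med",np.median(q[k],0),q[k].min(0),q[k].max(0),"world",np.median(w[k],0))
    k=(w[:,2]>.04)&(q[:,0]<-.06)&(q[:,0]>-.13)&(abs(q[:,1])<.08);print(q[k].min(0),q[k].max(0))
    # tall obstacles by 0.1 m cells
    t=(w[:,2]>.12)&(w[:,0]>.2)&(w[:,0]<1)&(abs(w[:,1])<.7)
    cells={}
    for p in w[t]:
        kk=(round(p[0],1),round(p[1],1));cells.setdefault(kk,[]).append(p[2])
    print({k:(len(v),round(float(max(v)),2)) for k,v in sorted(cells.items()) if len(v)>10})
E
```

```text
top [0.586  0.0056] knob cradle frame med [-0.0915  0.0029] [-0.1004 -0.0112] [-0.0821  0.0132] world [ 0.4981 -0.0191  0.0604]
[-0.1004 -0.0112] [-0.0821  0.0133]
{(np.float64(0.7), np.float64(0.2)): (1735, 0.35), (np.float64(0.7), np.float64(0.3)): (182, 0.35), (np.float64(0.8), np.float64(0.2)): (3830, 0.33), (np.float64(0.8), np.float64(0.3)): (184, 0.32), (np.float64(0.9), np.float64(0.2)): (1103, 0.23), (np.float64(1.0), np.float64(-0.4)): (99, 0.16), (np.float64(1.0), np.float64(-0.3)): (158, 0.17), (np.float64(1.0), np.float64(-0.2)): (212, 0.17), (np.float64(1.0), np.float64(-0.1)): (413, 0.22), (np.float64(1.0), np.float64(0.0)): (532, 0.23), (np.float64(1.0), np.float64(0.1)): (413, 0.18), (np.float64(1.0), np.float64(0.2)): (492, 0.18), (np.float64(1.0), np.float64(0.3)): (603, 0.19), (np.float64(1.0), np.float64(0.4)): (666, 0.19), (np.float64(1.0), np.float64(0.5)): (799, 0.2), (np.float64(1.0), np.float64(0.6)): (957, 0.2), (np.float64(1.0), np.float64(0.7)): (523, 0.2)}
scene [0.5827 0.0051] knob cradle frame med [-0.095  0.004] [-0.1018 -0.0114] [-0.0794  0.0144] wor
[... 259 characters left out ...]
31), (np.float64(0.9), np.float64(0.2)): (497, 0.22), (np.float64(0.9), np.float64(0.3)): (11, 0.13), (np.float64(1.0), np.float64(-0.4)): (418, 0.26), (np.float64(1.0), np.float64(-0.3)): (2637, 0.4), (np.float64(1.0), np.float64(-0.2)): (3319, 0.4), (np.float64(1.0), np.float64(-0.1)): (3732, 0.4), (np.float64(1.0), np.float64(0.0)): (4286, 0.4), (np.float64(1.0), np.float64(0.1)): (3496, 0.41), (np.float64(1.0), np.float64(0.2)): (2427, 0.41), (np.float64(1.0), np.float64(0.3)): (4160, 0.41), (np.float64(1.0), np.float64(0.4)): (4417, 0.41), (np.float64(1.0), np.float64(0.5)): (4657, 0.42), (np.float64(1.0), np.float64(0.6)): (4857, 0.42), (np.float64(1.0), np.float64(0.7)): (2556, 0.42)}
```

Call:
jog_arm(moves="0.04 -0.02 -0.01 0 0 0;0.08 -0.02 -0.02 0 0 0;0.10 -0.02 -0.05 0 0 0;0.12 -0.02 -0.08 0 0 0;0.13 -0.02 -0.11 0 0 0")

```text
time: 1.42
tool_pos: [0.2641, 0.515, 0.2253]
eef_rot: [[0.97, 0.001, 0.242], [-0.242, -0.0, 0.97], [0.001, -1.0, -0.0]]
ft_force: [0.9, 0.1, 0.9]
gripper_width: 0.0941
```

```bash
python3 -c "
from h import *
np.set_printoptions(precision=3,suppress=True)
print(bot.observe())"
```

```text
{'time': 1.4167, 'qpos': array([-1.307,  0.251,  0.118,  1.809, -0.032,  1.083,  0.148]), 'dq': array([ 0.161, -0.554,  0.036,  0.729,  0.043, -0.18 ,  0.208]), 'tau': array([ -2.778, -64.192,   1.515, -49.095,  -0.401,   0.567,  -0.174]), 'tool_pos': array([0.264, 0.515, 0.225]), 'eef_rot': array([[ 0.97 ,  0.001,  0.242],
       [-0.242, -0.   ,  0.97 ],
       [ 0.001, -1.   , -0.   ]]), 'ft_force': array([0.885, 0.083, 0.876]), 'ft_torque': array([ 0.008, -0.07 , -0.015]), 'gripper_width': 0.0940812238181008}
```

Call:
jog_arm(moves="0.024 0 -0.032 0 0 0;0.049 0 -0.064 0 0 0;0.073 0 -0.095 0 0 0;0.097 0 -0.127 0 0 0;0.122 0 -0.159 0 0 0", grip=0.6)

```text
time: 1.83
tool_pos: [0.3422, 0.3321, 0.2257]
eef_rot: [[0.971, 0.0, 0.239], [-0.239, 0.001, 0.971], [-0.0, -1.0, 0.001]]
ft_force: [2.2, 0.6, 0.5]
gripper_width: 0.0641
```

Call:
jog_arm(moves="0.024 0 -0.032 0 -6 0;0.049 0 -0.064 0 -12 0;0.073 0 -0.095 0 -18 0;0.097 0 -0.127 0 -25 0;0.122 0 -0.159 0 -31 0")

```text
time: 2.25
tool_pos: [0.4161, 0.1643, 0.2258]
eef_rot: [[0.964, 0.0, -0.265], [0.265, 0.001, 0.964], [0.001, -1.0, 0.001]]
ft_force: [0.9, -0.5, 0.2]
gripper_width: 0.0563
```

Call:
jog_arm(moves="0.005 0.01 -0.04 0 0 0;0.01 0.02 -0.08 0 0 0;0.015 0.03 -0.12 0 0 0;0.018 0.045 -0.155 0 0 0;0.02 0.06 -0.185 0 0 0")

```text
time: 2.67
tool_pos: [0.484, -0.0098, 0.1655]
eef_rot: [[0.966, 0.002, -0.259], [0.259, 0.0, 0.966], [0.002, -1.0, -0.0]]
ft_force: [0.4, 0.8, -0.4]
gripper_width: 0.0566
```

Call:
jog_arm(moves="0 0.02 0 0 0 0;0 0.04 0 0 0 0;0 0.05 0 0 0 0;0 0.05 0 0 0 0;0 0.05 0 0 0 0")

```text
time: 3.08
tool_pos: [0.4831, -0.0071, 0.1157]
eef_rot: [[0.965, -0.001, -0.261], [0.261, -0.0, 0.965], [-0.001, -1.0, -0.0]]
ft_force: [0.3, 0.4, 0.1]
gripper_width: 0.0562
```

```bash
python3 - <<'E'
from h import *
np.set_printoptions(precision=4,suppress=True)
s=bot.observe();print(s["time"],s["tool_pos"],s["eef_rot"],s["qpos"])
im,d=bot.snapshot("scene");a=im[170:320,340:540,::-1]
t,d2=bot.snapshot("top");b=t[180:330,300:500,::-1]
cv2.imwrite("pics/k1.png",np.hstack([cv2.resize(a,(400,300),interpolation=2),cv2.resize(b,(400,300),interpolation=2)]))
E
```

```text
3.0833 [ 0.4831 -0.0071  0.1157] [[ 0.9654 -0.0007 -0.2608]
 [ 0.2608 -0.0004  0.9654]
 [-0.0007 -1.     -0.0002]] [-0.5978  0.2498  0.5545  2.1392 -0.1824  0.7978  1.9054]
```

View pics/k1.png

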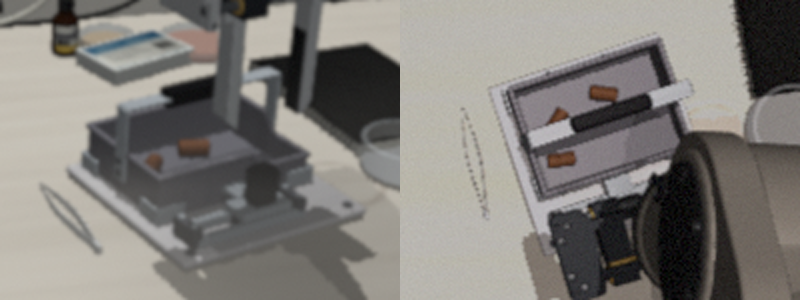

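The left crop shows the open fingers above and a bit left of the knob (knob at about (262,180) of the crop); the tote is untouched. Correct laterally, then descend.

Call:
jog_arm(moves="0.01 0 -0.0165 0 -2 0;0.01 0.005 -0.0165 0 -2 0;0.01 0.03 -0.0165 0 -2 0;0.01 0.055 -0.0165 0 -2 0;0.01 0.074 -0.0165 0 -2 0")

```text
time: 3.6
tool_pos: [0.4973, -0.02, 0.0409]
eef_rot: [[0.956, 0.001, -0.294], [0.294, 0.0, 0.956], [0.001, -1.0, 0.0]]
ft_force: [-0.4, 0.4, -0.5]
gripper_width: 0.0561
```

Call:
jog_arm(moves="0 0 0 0 0 0;0 0 0 0 0 0;0 0 0 0 0 0;0 0 0 0 0 0;0 0 0 0 0 0", grip=0.1, grip_force=10)

```text
time: 4.02
tool_pos: [0.4979, -0.0203, 0.0427]
eef_rot: [[0.956, 0.002, -0.294], [0.294, 0.001, 0.956], [0.002, -1.0, -0.0]]
ft_force: [0.6, -0.2, 0.4]
gripper_width: 0.0267
```

Call:
jog_arm(moves="0 0 0 0 0 0;0 0 0 0 0 0;0 0 0.005 0 0 0;0 0 0.012 0 0 0;0 0 0.02 0 0 0")

```text
time: 4.43
tool_pos: [0.492, -0.0019, 0.0424]
eef_rot: [[0.956, 0.002, -0.293], [0.293, -0.0, 0.956], [0.002, -1.0, -0.001]]
ft_force: [-0.7, -4.2, 10.7]
gripper_width: 0.0218
```

Call:
jog_arm(moves="0 0 0.007 0 0 0;0 0 0.014 0 0 0;0 0 0.02 0 0 0;0 0 0.023 0 0 0;0 0 0.023 0 0 0")

```text
time: 4.85
tool_pos: [0.4858, 0.0186, 0.0425]
eef_rot: [[0.956, 0.003, -0.293], [0.293, -0.002, 0.956], [0.002, -1.0, -0.003]]
ft_force: [4.7, -19.5, 5.9]
gripper_width: 0.0219
```

Call:
jog_arm(moves="0 0 -0.001 0 0 0;0 0 -0.001 0 0 0;0 0 -0.001 0 0 0;0 0 -0.001 0 0 0;0 -0.02 -0.001 0 0 0", grip=0.6)

```text
time: 5.27
tool_pos: [0.483, 0.0197, 0.0595]
eef_rot: [[0.956, -0.004, -0.295], [0.295, -0.001, 0.956], [-0.004, -1.0, 0.0]]
ft_force: [-0.8, 0.0, -0.5]
gripper_width: 0.0515
```

Call:
jog_arm(moves="0 -0.03 0 0 0 0;0 -0.06 0 0 0 0;0 -0.09 0 0 0 0;0 -0.12 0 0 0 0;0 -0.14 0 0 0 0")

```text
time: 5.68
tool_pos: [0.4852, 0.0196, 0.2041]
eef_rot: [[0.956, 0.002, -0.294], [0.294, 0.001, 0.956], [0.002, -1.0, 0.0]]
ft_force: [0.9, -0.4, -0.3]
gripper_width: 0.0559
```

```bash
python3 - <<'E'
from h import *
np.set_printoptions(precision=4,suppress=True)
s=bot.observe();print(s["time"],s["tool_pos"],s["eef_rot"],s["qpos"],s["gripper_width"])
a=np.radians(17.1);R=np.array([[np.cos(a),-np.sin(a)],[np.sin(a),np.cos(a)]])
for c,hc in(("top",[.586,.0056]),("scene",[.5827,.0051])):
    im,d=bot.snapshot(c);w,u,v=world(c,d);q=(w[:,:2]-hc)@R
    k=(w[:,2]>.052)&(w[:,2]<.068)&(q[:,0]<-.075)&(q[:,0]>-.13)&(abs(q[:,1])<.08)
    if k.sum()>5:print(c,k.sum(),np.median(q[k],0),q[k].min(0),q[k].max(0))
    m=(w[:,2]>.09)&(w[:,2]<.115)&(abs(w[:,0]-.585)<.035)&(abs(w[:,1])<.09)
    print(cv2.minAreaRect((w[m,:2]*1000).astype(np.float32)),m.sum())
E
```

```text
5.6833 [0.4852 0.0196 0.2041] [[ 0.9558  0.002  -0.2939]
 [ 0.2939  0.0008  0.9558]
 [ 0.0021 -1.      0.0001]] [-0.7155  0.1158  0.5939  2.049  -0.0777  0.9958  1.7866] 0.055920479328528075
((586.0330810546875, 5.60198974609375), (16.010272979736328, 164.3228759765625), 17.24610137939453) 726
scene 146 [-0.0957  0.045 ] [-0.1019  0.0288] [-0.0812  0.0547]
((582.9109497070312, 5.3658599853515625), (20.384536743164062, 165.3160858154297), 17.05898666381836) 646
```

Knob moved about 41 mm and met a firm stop at 20 N, and the tote has not moved. Now the handle.

Call:
jog_arm(moves="0.018 0 -0.009 0 7 0;0.036 0 -0.018 0 14 0;0.054 0 -0.026 0 21 0;0.072 0 -0.034 0 28 0;0.091 0 -0.043 0 35 0", grip=0.6)

```text
time: 6.2
tool_pos: [0.5848, 0.0054, 0.2006]
eef_rot: [[0.95, -0.001, 0.313], [-0.313, -0.0, 0.95], [-0.001, -1.0, -0.0]]
ft_force: [0.0, 0.2, 0.4]
gripper_width: 0.0564
```

Call:
jog_arm(moves="0 0 0 0 7 0;0 0 0 0 14 0;0 0 0 0 21 0;0 0 0 0 28 0;0 0 0 0 35 0")

```text
time: 6.62
tool_pos: [0.5839, 0.0053, 0.2005]
eef_rot: [[0.598, -0.001, 0.801], [-0.801, -0.0, 0.598], [-0.0, -1.0, -0.001]]
ft_force: [0.8, 0.3, 0.2]
gripper_width: 0.0566
```

Call:
jog_arm(moves="0 0 0 0 7 0;0 0 0 0 14 0;0 0 0 0 20 0;0 0 0 0 20 0;0 0 0 0 20 0")

```text
time: 7.03
tool_pos: [0.584, 0.0054, 0.2008]
eef_rot: [[0.298, -0.001, 0.955], [-0.955, -0.001, 0.298], [0.0, -1.0, -0.001]]
ft_force: [-0.5, -0.4, 0.7]
gripper_width: 0.0564
```

Descend by 0.125 to TCP z of about 0.075, then grip.

Call:
jog_arm(moves="0 0.035 0 0 0 0;0 0.07 0 0 0 0;0 0.1 0 0 0 0;0 0.118 0 0 0 0;0 0.125 0 0 0 0")

```text
time: 7.45
tool_pos: [0.5826, 0.0052, 0.0736]
eef_rot: [[0.297, -0.004, 0.955], [-0.955, -0.001, 0.297], [-0.0, -1.0, -0.004]]
ft_force: [-0.9, -0.1, 0.5]
gripper_width: 0.0563
```

Call:
jog_arm(moves="0 0 0 0 0 0;0 0 0 0 0 0;0 0 0 0 0 0;0 0 0 0 0 0;0 0 0 0 0 0", grip=0.0, grip_force=50)

```text
time: 7.87
tool_pos: [0.5849, 0.0054, 0.0775]
eef_rot: [[0.295, 0.002, 0.956], [-0.956, 0.001, 0.295], [-0.0, -1.0, 0.002]]
ft_force: [0.4, -0.4, -0.9]
gripper_width: 0.0263
```

Call:
jog_arm(moves="0 0 0 0 0 0;0 0 0 0 0 0;0 0 0 0 0 0;0 0 0 0 0 0;0 0 0 0 0 0")

```text
time: 8.28
tool_pos: [0.5852, 0.0055, 0.077]
eef_rot: [[0.294, 0.001, 0.956], [-0.956, 0.0, 0.294], [0.0, -1.0, 0.002]]
ft_force: [4.5, 3.0, 5.9]
gripper_width: 0.0153
```

```bash
python3 - <<'E'
from h import *
np.set_printoptions(precision=4,suppress=True)
s=bot.observe();print(s["time"],s["tool_pos"],s["qpos"],s["gripper_width"],s["ft_force"])
im,d=bot.snapshot("scene");a=im[150:330,320:560,::-1]
cv2.imwrite("pics/g1.png",cv2.resize(a,(640,480),interpolation=2))
E
```

```text
8.2833 [0.5852 0.0055 0.077 ] [-0.7103  0.5512  0.7859  1.956  -0.5189  0.8445  0.6563] 0.015303911961035472 [4.5382 2.9764 5.9405]
```

View pics/g1.png

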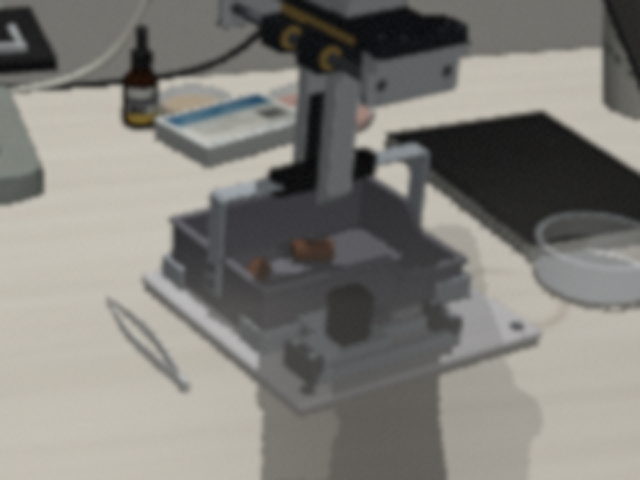

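The fingers hold the black grip bar at its middle (about (335,170)); the knob stands at its open end. Lift straight up.

Call:
jog_arm(moves="0 -0.005 0 0 0 0;0 -0.013 0 0 0 0;0 -0.023 0 0 0 0;0 -0.034 0 0 0 0;0 -0.046 0 0 0 0")

```text
time: 8.75
tool_pos: [0.5834, 0.0049, 0.1228]
eef_rot: [[0.294, -0.002, 0.956], [-0.956, -0.001, 0.294], [-0.0, -1.0, -0.002]]
ft_force: [-0.3, 0.6, -2.8]
gripper_width: 0.0156
```

Call:
jog_arm(moves="0 -0.013 0 0 0 0;0 -0.027 0 0 0 0;0 -0.041 0 0 0 0;0 -0.054 0 0 0 0;0 -0.065 0 0 0 0")

```text
time: 9.17
tool_pos: [0.5845, 0.0052, 0.1892]
eef_rot: [[0.294, 0.001, 0.956], [-0.956, 0.0, 0.294], [0.0, -1.0, 0.001]]
ft_force: [-0.2, 0.3, -2.5]
gripper_width: 0.0155
```

Call:
jog_arm(moves="0 -0.012 0 0 0 0;0 -0.026 0 0 0 0;0 -0.04 0 0 0 0;0 -0.052 0 0 0 0;0 -0.06 0 0 0 0")

```text
time: 9.58
tool_pos: [0.5846, 0.0052, 0.2491]
eef_rot: [[0.294, 0.001, 0.956], [-0.956, 0.0, 0.294], [0.0, -1.0, 0.001]]
ft_force: [-0.2, 0.2, -2.7]
gripper_width: 0.0154
```

```bash
python3 - <<'E'
from h import *
np.set_printoptions(precision=4,suppress=True)
s=bot.observe();print(s["time"],s["tool_pos"],s["qpos"],s["gripper_width"],s["ft_force"],s["ft_torque"])
im,d=bot.snapshot("scene");a=im[110:350,280:600,::-1]
cv2.imwrite("pics/l1.png",cv2.resize(a,(640,480),interpolation=2))
E
```

```text
9.5833 [0.5846 0.0052 0.2491] [-0.8653  0.3478  0.9569  1.8023 -0.3104  1.151   0.4903] 0.015355473793244334 [-0.2356  0.2492 -2.6794] [-0.1046 -0.0268  0.0189]
```

View pics/l1.png

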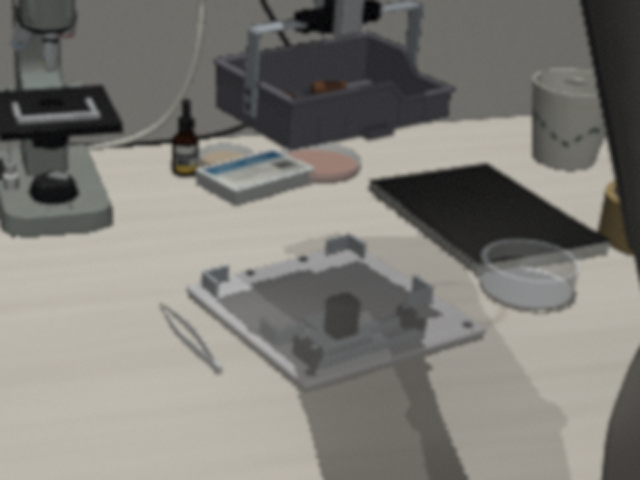

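The tote hangs level and clear of the cradle, corks inside, picking corner at about (400,110). Tilt slowly about the tool axis (0.573, 0, 0.819), which leans it straight towards that corner.

Call:
jog_arm(moves="0 0 0 0.86 0 1.23;0 0 0 1.72 0 2.46;0 0 0 2.6 0 3.7;0 0 0 3.45 0 4.9;0 0 0 4.3 0 6.15")

```text
time: 10.05
tool_pos: [0.5841, 0.0047, 0.2472]
eef_rot: [[0.295, 0.041, 0.955], [-0.949, 0.127, 0.288], [-0.109, -0.991, 0.076]]
ft_force: [-0.6, 0.1, -2.3]
gripper_width: 0.0156
```

Call:
jog_arm(moves="0 0 0 0.86 0 1.23;0 0 0 1.72 0 2.46;0 0 0 2.6 0 3.7;0 0 0 3.45 0 4.9;0 0 0 4.3 0 6.15")

```text
time: 10.47
tool_pos: [0.5843, 0.005, 0.2475]
eef_rot: [[0.302, 0.08, 0.95], [-0.929, 0.249, 0.275], [-0.214, -0.965, 0.15]]
ft_force: [-0.3, -0.6, -2.3]
gripper_width: 0.0156
```

Call:
jog_arm(moves="0 0 0 0.86 0 1.23;0 0 0 1.72 0 2.46;0 0 0 2.6 0 3.7;0 0 0 3.45 0 4.9;0 0 0 4.3 0 6.15")

```text
time: 10.88
tool_pos: [0.5844, 0.0049, 0.2476]
eef_rot: [[0.313, 0.119, 0.942], [-0.896, 0.366, 0.252], [-0.315, -0.923, 0.221]]
ft_force: [-0.1, -0.2, -3.0]
gripper_width: 0.0157
```

Call:
jog_arm(moves="0 0 0 0.86 0 1.23;0 0 0 1.72 0 2.46;0 0 0 2.6 0 3.7;0 0 0 3.45 0 4.9;0 0 0 4.3 0 6.15")

```text
time: 11.3
tool_pos: [0.5845, 0.0048, 0.2476]
eef_rot: [[0.328, 0.155, 0.932], [-0.851, 0.478, 0.22], [-0.411, -0.865, 0.288]]
ft_force: [0.7, -0.1, -2.9]
gripper_width: 0.0155
```

```bash
python3 - <<'E'
from h import *
np.set_printoptions(precision=4,suppress=True)
s=bot.observe();print(s["time"],s["tool_pos"],s["qpos"],s["gripper_width"],s["ft_force"],s["eef_rot"])
im,d=bot.snapshot("scene");a=im[110:290,340:580,::-1]
t,d=bot.snapshot("top");b=t[120:300,300:540,::-1]
cv2.imwrite("pics/t1.png",np.hstack([cv2.resize(x,(400,300),interpolation=2) for x in(a,b)]))
for c in("scene","top"):
  for r in bot.regions_of("cork_a",c):print(c,r["p"],r["extent"])
E
```

```text
11.3 [0.5845 0.0048 0.2476] [-0.4673  0.3045  0.8118  1.9206 -0.8275  1.1711  1.0217] 0.015536152047125742 [ 0.6596 -0.0607 -2.9161] [[ 0.3278  0.1551  0.9319]
 [-0.8507  0.4776  0.2197]
 [-0.411  -0.8648  0.2885]]
scene 0.24 [233.0, 223.4, 262.6, 259.8]
top 0.71 [410.4, 242.1, 428.7, 255.3]
top 0.53 [419.5, 239.6, 433.8, 246.7]
```

View pics/t1.png

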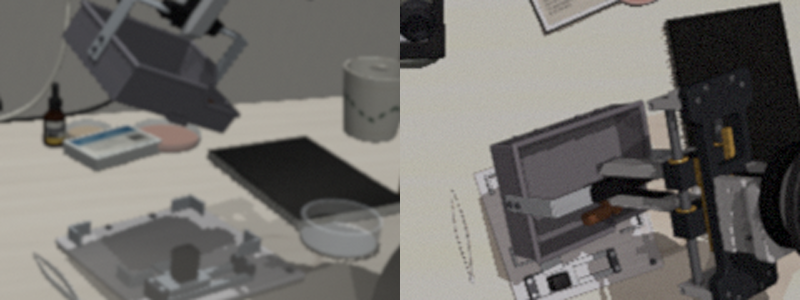

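Tilted 30°. Two corks show close to the corner at the wall (top crop about (600,212)); the third is hidden. Go on to 36° and map the tote's inside in its own frame.

Call:
jog_arm(moves="0 0 0 0.7 0 1.0;0 0 0 1.4 0 2.0;0 0 0 2.1 0 3.0;0 0 0 2.8 0 4.0;0 0 0 3.4 0 4.9")

```text
time: 11.92
tool_pos: [0.5843, 0.005, 0.2474]
eef_rot: [[0.342, 0.181, 0.922], [-0.806, 0.561, 0.189], [-0.483, -0.808, 0.337]]
ft_force: [0.1, 0.1, -2.6]
gripper_width: 0.0157
```

Call:
jog_arm(moves="0 0 0 0 0 0;0 0 0 0 0 0;0 0 0 0 0 0;0 0 0 0 0 0;0 0 0 0 0 0")

```text
time: 12.33
tool_pos: [0.5844, 0.0055, 0.2476]
eef_rot: [[0.342, 0.18, 0.922], [-0.807, 0.559, 0.191], [-0.481, -0.809, 0.337]]
ft_force: [-0.5, -0.1, -3.5]
gripper_width: 0.0154
```

```bash
cat > chk.py <<'E'
from h import *
import sys
np.set_printoptions(precision=3,suppress=True)
s=bot.observe();E=np.array(s["eef_rot"]);p=np.array(s["tool_pos"])
Rt=np.stack([E[:,2],-E[:,0],-E[:,1]],1)
o=p-.017*E[:,1]-Rt@[0,0,.084]
pc=o+Rt@[-.053,-.076,.004]
print(s["time"],p,s["qpos"],s["gripper_width"],s["ft_force"],"origin",o,"corner",pc,"angles xyz",np.arccos(Rt[2]),)
ims=[]
for c in("scene","top"):
    im,d=bot.snapshot(c);w,u,v=world(c,d);q=(w-o)@Rt
    px=im[v,u].astype(int)
    brown=(px[:,0]>px[:,2]+25)&(px[:,0]>px[:,1]+15)&(abs(q[:,0])<.06)&(abs(q[:,1])<.085)&(q[:,2]>-.005)&(q[:,2]<.06)
    if brown.sum()>3:
        print(c,brown.sum(),"brown tote-frame",np.percentile(q[brown],[2,50,98],axis=0))
        B=np.zeros(d.shape,np.uint8);B[v[brown],u[brown]]=1
        n,L,st,ce=cv2.connectedComponentsWithStats(B)
        for i in range(1,n):
            if st[i,4]>5:
                sel=L[v,u]==i;print(st[i],np.median(q[sel],0))
    P=bot.camera_params(c);T=np.array(P["pose"]);k=T[:3,:3].T@(pc-T[:3,3]);uv=(np.array(P["K"])@k)[:2]/k[2]
    print("corner px",uv)
    uv=uv.astype(int);x0=max(0,min(560,uv[0]-40));y0=max(0,min(420,uv[1]-35))
    ims.append(cv2.resize(im[y0:y0+60,x0:x0+80,::-1],(400,300),interpolation=2))
cv2.imwrite(sys.argv[1],np.hstack(ims))
E
python3 chk.py pics/t2.png
```

```text
12.3333 [0.584 0.005 0.248] [-0.381  0.328  0.779  1.938 -0.933  1.22   1.134] 0.015421727531704435 [-0.475 -0.065 -3.538] origin [0.596 0.043 0.193] corner [ 0.573 -0.031  0.142] angles xyz [1.228 1.069 0.628]
corner px [464.574 189.345]
top 116 brown tote-frame [[-0.052 -0.047  0.007]
 [-0.046 -0.022  0.017]
 [-0.04  -0.008  0.02 ]]
[405 241  22  13 116] [-0.046 -0.022  0.017]
corner px [431.035 240.529]
```

View pics/t2.png

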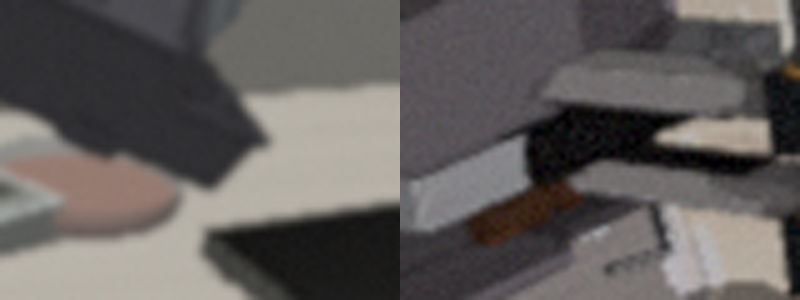

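Call:
jog_arm(moves="-0.011 0.002 -0.002 0 0 0;-0.029 0.006 -0.004 0 0 0;-0.052 0.010 -0.008 0 0 0;-0.08 0.016 -0.012 0 0 0;-0.112 0.0225 -0.017 0 0 0")

```text
time: 12.85
tool_pos: [0.5337, 0.1057, 0.2775]
eef_rot: [[0.341, 0.18, 0.923], [-0.807, 0.559, 0.189], [-0.482, -0.809, 0.336]]
ft_force: [0.5, 0.8, -2.6]
gripper_width: 0.0153
```

Call:
jog_arm(moves="-0.032 0.0065 -0.005 0 0 0;-0.06 0.012 -0.009 0 0 0;-0.083 0.0165 -0.013 0 0 0;-0.101 0.020 -0.015 0 0 0;-0.112 0.0225 -0.017 0 0 0")

```text
time: 13.27
tool_pos: [0.4827, 0.2071, 0.3087]
eef_rot: [[0.345, 0.179, 0.921], [-0.805, 0.561, 0.192], [-0.483, -0.808, 0.338]]
ft_force: [0.3, -0.2, -3.0]
gripper_width: 0.0157
```

```bash
python3 chk.py pics/t3.png
```

```text
13.2667 [0.483 0.207 0.309] [-0.789 -0.091  0.603  2.132 -0.665  0.88   0.502] 0.015743378543246738 [ 0.312 -0.245 -2.969] origin [0.495 0.245 0.255] corner [0.471 0.171 0.203] angles xyz [1.226 1.067 0.63 ]
corner px [361.984 187.139]
top 37 brown tote-frame [[-0.053 -0.016  0.008]
 [-0.049 -0.009  0.017]
 [-0.044 -0.007  0.019]]
[285 314   9   7  37] [-0.049 -0.009  0.017]
corner px [319.013 301.426]
```

View pics/t3.png

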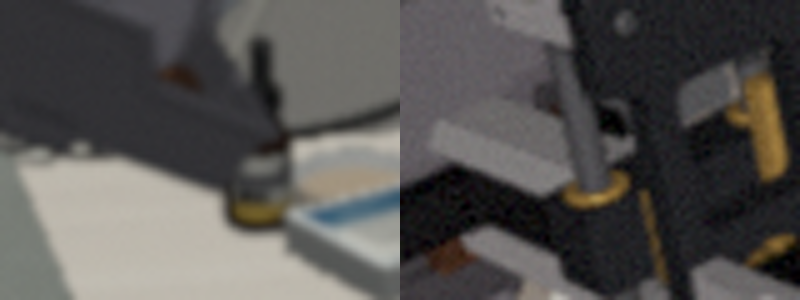

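```bash
python3 - <<'E'
from h import *
np.set_printoptions(precision=3,suppress=True)
s=bot.observe();E=np.array(s["eef_rot"]);p=np.array(s["tool_pos"])
Rt=np.stack([E[:,2],-E[:,0],-E[:,1]],1);o=p-.017*E[:,1]-Rt@[0,0,.084]
im,d=bot.snapshot("scene");w,u,v=world("scene",d);q=(w-o)@Rt
px=im[v,u].astype(int);m=(px[:,0]>px[:,2]+10)&(u>335)&(u<380)&(v>155)&(v<178)
for a,b,c,e in zip(u[m],v[m],q[m],px[m]):print(a,b,c,e)
# where the floor is hidden from the top camera
t,dt=bot.snapshot("top");P=bot.camera_params("top");T=np.array(P["pose"])
for y in np.arange(-.07,.08,.014):
    row=""
    for x in np.arange(-.048,.05,.012):
        k=T[:3,:3].T@(o+Rt@[x,y,.012]-T[:3,3]);a=np.array(P["K"])@k/k[2];z=dt[int(a[1]),int(a[0])]
        row+="." if z>k[2]-.01 else "#"
    print("%.3f"%y,row)
cv2.imwrite("pics/t4.png",np.hstack([cv2.resize(im[110:230,270:430,::-1],(400,300),interpolation=2),cv2.resize(t[210:390,200:440,::-1],(400,300),interpolation=2)]))
E
```

```text
353 166 [-0.025 -0.061  0.017] [61 48 43]
354 166 [-0.027 -0.061  0.018] [62 44 36]
355 166 [-0.028 -0.062  0.019] [55 38 30]
356 166 [-0.024 -0.067  0.018] [47 34 27]
357 166 [-0.024 -0.068  0.019] [43 31 24]
358 166 [-0.024 -0.07   0.019] [46 37 32]
353 167 [-0.032 -0.056  0.019] [56 43 39]
354 167 [-0.031 -0.058  0.019] [56 41 33]
355 167 [-0.032 -0.059  0.02 ] [51 35 25]
356 167 [-0.027 -0.065  0.018] [44 29 20]
357 167 [-0.029 -0.065  0.02 ] [42 28 20]
358 167 [-0.026 -0.069  0.019] [44 31 24]
359 167 [-0.026 -0.071  0.019] [48 36 33]
355 168 [-0.034 -0.058  0.02 ] [48 38 35]
356 168 [-0.034 -0.06   0.02 ] [43 31 26]
357 168 [-0.033 -0.062  0.02 ] [41 29 22]
358 168 [-0.03  -0.066  0.019] [42 28 20]
359 168 [-0.028 -0.07   0.019] [42 30 24]
358 169 [-0.032 -0.066  0.019] [46 36 33]
359 169 [-0.032 -0.068  0.019] [43 34 29]
-0.070 #######.#
-0.056 ###..##.#
-0.042 ####....#
-0.028 ####....#
-0.014 .##.....#
-0.000 .##.....#
0.014 .###....#
0.028 .#......#
0.042 .#......#
0.056 .##.....#
0.070 #########
```

View pics/t4.png

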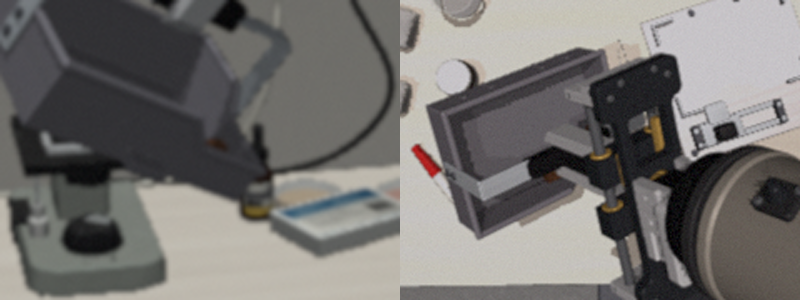

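One cork end shows at tote y = -0.008 by the -x wall and another at (-0.03, -0.063). The third is not shown for certain. I bring the tote back over the middle and turn it, still tilted, so the corner faces the scene camera.

Call:
jog_arm(moves="0.008 -0.004 0 0 0 0;0.022 -0.013 0 0 0 0;0.04 -0.023 0 0 0 0;0.06 -0.035 0.001 0 0 0;0.08 -0.047 0.002 0 0 0")

```text
time: 13.88
tool_pos: [0.5056, 0.1117, 0.3075]
eef_rot: [[0.341, 0.181, 0.923], [-0.807, 0.559, 0.189], [-0.481, -0.809, 0.337]]
ft_force: [0.1, -0.7, -3.3]
gripper_width: 0.0155
```

Call:
jog_arm(moves="0.02 -0.012 0 0 0 0;0.038 -0.022 0 0 0 0;0.053 -0.031 0.001 0 0 0;0.064 -0.037 0.002 0 0 0;0.07 -0.041 0.002 0 0 0")

```text
time: 14.3
tool_pos: [0.5243, 0.0321, 0.3074]
eef_rot: [[0.339, 0.182, 0.923], [-0.809, 0.558, 0.187], [-0.481, -0.81, 0.336]]
ft_force: [-0.8, -0.3, -2.5]
gripper_width: 0.0155
```

Call:
jog_arm(moves="0 0 0 1 1.6 -0.7;0 0 0 2.9 4.8 -2.0;0 0 0 5 8.4 -3.5;0 0 0 7.2 12 -5;0 0 0 9.66 16.2 -6.76")

```text
time: 14.72
tool_pos: [0.5237, 0.0342, 0.3075]
eef_rot: [[0.041, 0.363, 0.931], [-0.876, 0.462, -0.142], [-0.481, -0.809, 0.337]]
ft_force: [0.0, -1.4, -4.2]
gripper_width: 0.0153
```

Call:
jog_arm(moves="0 0 0 1.9 3.2 -1.35;0 0 0 3.9 6.5 -2.7;0 0 0 5.8 9.7 -4.05;0 0 0 7.7 13 -5.4;0 0 0 9.66 16.2 -6.76")

```text
time: 15.13
tool_pos: [0.5233, 0.0346, 0.3078]
eef_rot: [[-0.261, 0.499, 0.826], [-0.837, 0.31, -0.452], [-0.482, -0.809, 0.337]]
ft_force: [0.0, 0.7, -3.3]
gripper_width: 0.0159
```

Call:
jog_arm(moves="0 0 0 2.2 3.7 -1.55;0 0 0 4.4 7.4 -3.1;0 0 0 6.5 10.9 -4.55;0 0 0 8.3 13.9 -5.8;0 0 0 9.66 16.2 -6.76")

```text
time: 15.55
tool_pos: [0.5231, 0.0347, 0.3073]
eef_rot: [[-0.532, 0.574, 0.622], [-0.697, 0.119, -0.707], [-0.48, -0.81, 0.337]]
ft_force: [0.5, -0.4, -1.4]
gripper_width: 0.0156
```

```bash
python3 chk.py pics/t5.png
```

```text
15.55 [0.523 0.035 0.307] [-0.189 -0.248  0.009  2.277 -0.027  0.486 -0.914] 0.015618750609827483 [ 0.466 -0.406 -1.449] origin [0.562 0.043 0.253] corner [0.486 0.027 0.202] angles xyz [1.227 1.07  0.627]
scene 125 brown tote-frame [[-0.044 -0.074  0.015]
 [-0.036 -0.062  0.019]
 [-0.022 -0.035  0.022]]
[439 149   9  10  44] [-0.039 -0.041  0.02 ]
[449 157  17   8  81] [-0.033 -0.067  0.019]
corner px [452.903 177.488]
top 218 brown tote-frame [[-0.054 -0.05   0.008]
 [-0.046 -0.028  0.017]
 [-0.032 -0.009  0.02 ]]
[382 268  23  20 218] [-0.046 -0.028  0.017]
corner px [406.975 291.093]
```

View pics/t5.png

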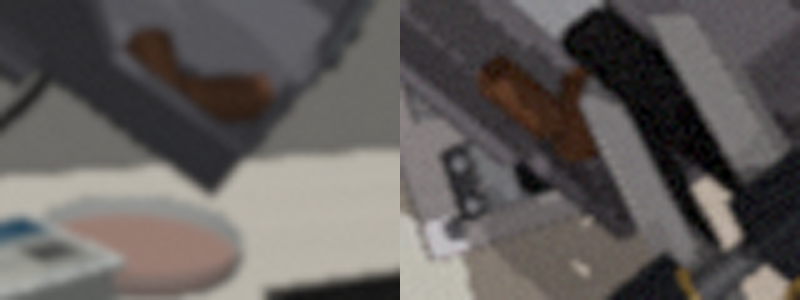

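```bash
python3 - <<'E'
from h import *
s=bot.observe();E=np.array(s["eef_rot"]);p=np.array(s["tool_pos"])
Rt=np.stack([E[:,2],-E[:,0],-E[:,1]],1);o=p-.017*E[:,1]-Rt@[0,0,.084]
G=np.full((30,24),".")
for c,ch in(("top","t"),("scene","s")):
    im,d=bot.snapshot(c);w,u,v=world(c,d);q=(w-o)@Rt;px=im[v,u].astype(int)
    m=(px[:,0]>px[:,2]+18)&(px[:,0]>px[:,1]+8)&(abs(q[:,0])<.056)&(abs(q[:,1])<.079)&(q[:,2]>.002)&(q[:,2]<.04)
    for a in q[m]:
        i=int((a[1]+.08)/.004);j=int((a[0]+.056)/.004)
        if i<30 and j<24:G[i,j]="b" if G[i,j] not in(".",ch) else ch
    for r in bot.regions_of("cork_a",c):
        w2,_,_=world(c,d,r["mask"]);print(c,round(r["p"],2),r["extent"],np.median((w2-o)@Rt,0).round(3) if len(w2) else "")
    cv2.imwrite(f"pics/c_{c}.png",im[...,::-1])
print("rows y from -0.080 step 4mm, cols x from -0.056");print("\n".join("".join(r) for r in G))
a=cv2.imread("pics/c_scene.png")[140:182,420:476];b=cv2.imread("pics/c_top.png")[258:300,370:426]
cv2.imwrite("pics/t6.png",np.hstack([cv2.convertScaleAbs(cv2.resize(x,(400,300),interpolation=2),alpha=1.7) for x in(a,b)]))
E
```

```text
top 0.66 [396.2, 268.7, 404.7, 286.0] [-0.041 -0.042  0.017]
top 0.58 [382.7, 266.1, 400.6, 285.3] [-0.045 -0.02   0.017]
scene 0.52 [438.6, 147.3, 449.1, 158.8] [-0.037 -0.04   0.019]
scene 0.47 [374.3, 224.6, 520.7, 303.1] [-0.068 -0.152 -0.174]
rows y from -0.080 step 4mm, cols x from -0.056
.......s................
......sss...............
....sssss...............
...ssssss...............
t..ssss.................
...sss..................
..tbs...................
ttbbs...................
tttbss..................
.ttbbss.................
tttbbss.................
ttttbbt.................
ttttttt.................
tttt....................
tttt....................
tttt....................
tttt....................
tttt....................
t.......................
........................
........................
........................
........................
........................
........................
........................
........................
........................
........................
........................
```

View pics/t6.png

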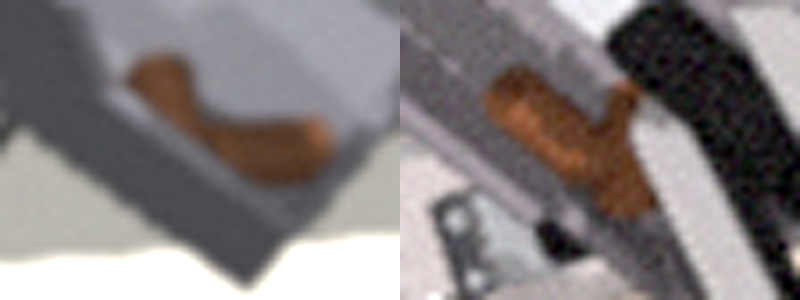

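All three corks are seen in the corner: A along the -x wall at (-0.048, -0.023), B next to it at about (-0.04, -0.042), and C by the -y wall at (-0.035, -0.066). The farthest is about 55 mm from the corner. Settle, check and hand in.

Call:
jog_arm(moves="0 0 0 0 0 0;0 0 0 0 0 0;0 0 0 0 0 0;0 0 0 0 0 0;0 0 0 0 0 0")

```text
time: 16.27
tool_pos: [0.5236, 0.0353, 0.3078]
eef_rot: [[-0.529, 0.575, 0.625], [-0.699, 0.122, -0.704], [-0.481, -0.809, 0.337]]
ft_force: [-0.1, -0.4, -2.2]
gripper_width: 0.0154
```

```bash
python3 - <<'E'
from h import *
np.set_printoptions(precision=3,suppress=True)
s=bot.observe();print(s["time"],s["tool_pos"],abs(s["dq"]).max(),s["gripper_width"],s["ft_force"],np.array(s["eef_rot"])[2])
print(bot.hand_in())
E
```

```text
16.2667 [0.524 0.035 0.308] 0.0032001735926441115 0.015379332539608461 [-0.089 -0.391 -2.22 ] [-0.481 -0.809  0.337]
the job is handed in; nothing more can be done
None
```

I opened the transport lock, lifted the tote out by its handle, and tilted it until all three corks lay together in the picking corner. I handed the job in at 16.3 s with the tote still held that way; no verdict came back.

- **Lock:** the knob slid about 41 mm and then met a firm stop at about 20 N. The tote had not moved when I checked afterwards. The cameras put the travel at 40 to 41 mm rather than 42 mm, which is within their error.
- **Hold:** the tote leans 36° towards the picking corner, and its floor edges slope down to it by about 20° (x) and 29° (y). The corner is about 0.20 m above the table. The arm was still at the last reading, with the handle gripped at 50 N.
- **Corks:** two views from different sides show all three in the corner, the farthest about 55 mm from it. Earlier views hid the third cork, so I turned the tilted tote about 60° to face the camera; it ended in that position.
- **Bystanders:** I kept clear of them and felt no unexpected contact. I did not measure their positions again at the end.

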